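Brush away, then tuck the bay cover under the lip and lay it flat

ROBOT

A 6-joint arm with a two-finger parallel gripper is mounted at the origin on a cart in front of the work surface, level with it; the furniture and walls round the work are solid. World frame = base frame: x ahead of the robot, y to its left, z up, the work surface at z = 0. Lengths are in m, angles in degrees, forces in N, time in s.
With the tool pointing down it reaches from about 0.375 to 0.925 m from the base axis. Payload 5.7 kg.
Tool frame: the origin (TCP) lies at the very end of the fingers, on their centre line; the grasp point (between the pads) lies 19 mm behind it; z points along the fingers, x is the direction in which the jaws open and shut, and the axes are right-handed (so a half turn about z gives the same grasp; the last joint's range is limited). The gripper opens to 88 mm and grips with 3 to 60 N. Pads are 20 mm wide; open, the fingers measure 115 mm over their backs; the gripper's body (75 mm by 178 mm) begins 61 mm behind the grasp point.
Start: joints at [60.613, 20.558, 86.54, -0, 72.909, -6.595], TCP at [0.232, 0.553, 0.223] pointing down, gripper open.
Joint ranges: [-170.27, 170.27], [-57.76, 135], [12.27, 136.19], [-55.21, 235.2], [11.17, 155.16], [-170.74, 170.74]. Speed limits (degrees/s): [136.94, 136.94, 180, 180, 180, 180].

INTERFACE

Orientations are given as [roll, pitch, yaw] about the fixed x, y, z axes, in that order (R = Rz(yaw) Ry(pitch) Rx(roll)).
In Python, from station import env gives the robot as it stands.
- The arm moves only by the shell command python3 -m creep 'ROWS' [FORCE]. ROWS is JSON, a list that holds one entry, the list of rows, each a list of 5 numbers: the shift along the tool's x, y, z in units of 60 mm (1.0 is 60 mm), then the turn about the tool's z in units of 10 degrees (1.0 is 10 degrees), then the finger opening in mm, from 0 to 87.8. In form: [[[dx, dy, dz, twist, claw], ...]]. A call has 1 to 12 rows; each row is the pose to reach, as a shift and turn from the pose measured when the call began, along the tool's axes at that moment; what a row does not reach only later rows make up. A row lasts 1/8 s, in which the tool goes at most 62.5 mm and 10.7 degrees, less where a joint would pass 70% of its speed; a pose out of reach is approached as far as the arm can. A call with a gripper value outside its range is refused whole. The fingers move at their own pace and stop on an object; FORCE is the grip in N (left out, the last holds). Time passes only in rows, so rows that repeat a pose let the fingers close. It gives the time, the measured TCP pose, the force and the opening at its end, in the units of the state.
- env.read_state(): the state, without advancing time (a new reading comes with each control period).
- env.snapshot(name): name is "scene" or "top" or "wrist"; returns a dict with "image" (384x512x3 uint8, blue, green, red), "fx", "fy", "cx", "cy" (pixels), "cam_to_world" (4x4, takes a point from camera to world coordinates). Camera axes: x right, y up, looking along -z (the intrinsics and any distortion apply to the point x, -y, -z); pixel columns grow to the right and rows downward; lengths in m; the calibration is good to about 2 mm. A picture is of the moment at which its call begins. There is no depth.
- env.sign_off(): hands the job in, once; it reports no verdict.
The state is a dict: "t": time; "qpos": joint angles; "dq": joint speeds; "effort": joint torques, N m; "tcp_pos": TCP position; "orientation": TCP orientation; "ft_force": force on the tool from outside, world axes, zero at the start; "ft_torque": the same for the moment, N m; "width": opening from 0.0 (shut) to 1.0 (fully open).
Only numpy, scipy, OpenCV 4.12 (cv2) and the standard library are available. Lean on these libraries where they do the work, as an engineer would, in place of code of your own. Each camera call takes 0.05 s, during which the arm holds its last target.

TASK

Close up the open bay of the grey control box: first take the brush that was left lying across the bay and lay it in the long black tool tray, then take from the slanted rack the cover that fits the bay (the narrower of the two), tuck its edge in under the box's overhanging lip and turn it down until it lies flat and fully home in its pocket, and let go. Leave the wider cover on the rack and do not disturb the other things on the bench.

Things in the scene. Friction and masses are not known exactly. Their poses are not given: they have to be found in the camera images.
- box: Grey open-topped control box, fixed, 121 x 79 mm outside, rims 46 mm high. Origin at the bay's centre on the bench, z up; its -x side (turned roughly to the robot) has a wall 52 mm high with a lip reaching over the pocket. Below the pocket's ledge, inside a border 6 mm wide, the bay is hollow, with parts up to 17 mm high. Small ears reach y = +-53 mm at bench level.
- pocket (a point): Centre of the box's pocket at ledge height, 38 mm over the bench: where the centre of the cover's underside belongs. The pocket is 103 mm long (box x +-51.5 mm) and 67 mm wide (y +-33.5 mm) with straight walls; side and rear (+x) rims are 8 mm above the ledge.
- lip_edge (a point): Middle of the lower free edge of the lip (box frame x -41.5, y 0, z 48 mm). The lip covers the pocket's full width from x = -51.5 to -41.5 mm; its under face is 10 mm over the ledge, its top 14 mm (52 mm over the bench).
- cover: Narrower aluminium cover plate, loose, 100 (x) x 64 (y) x 4 mm, about 80 g. Origin: centre of its underside; z out of the top. An upright grip rib, 12 mm thick (x), 44 mm long (y), reaches from 4 to 24 mm above the underside, centred at x = +4 mm. Starts on the rack's 35 degree slope, square to it, -x edge down against the ledge, the rib across the slope.
- cover_edge (a point): Middle of the lower corner of the cover's -x edge (50 mm from its origin, underside).
- cover_back (a point): Middle of the lower corner of the cover's +x edge (50 mm from its origin, underside).
- wide_cover: The wider aluminium cover, 80 mm in y and too wide for the pocket, otherwise the same as the narrower one. Must stay on the rack.
- rack: Dark sheet-metal rack, fixed, 194 mm wide (y), about 100 mm deep, 83 mm high; origin at its footprint's centre on the bench, z up. Its face slopes at 35 degrees, low at the front (-x, roughly to the robot) with a ledge 7 mm high that holds the covers. Two places at y = -47.5 and +47.5 mm; which cover lies in which varies.
- brush: Wooden-handled brush, 140 mm long (its y), 14 mm wide (x), 7 mm high; origin at the centre of its underside. Starts lying across the bay on the two side rims of the box, underside 46 mm over the bench.
- tray: Long shallow black tool tray, fixed, 190 mm (its x) x 66 mm (its y) x 16 mm high, walls 3 mm, inner floor 3 mm over the bench; origin at the centre of its underside.
- bottle: White dropper bottle, 55 mm across, 122 mm high, standing, origin at its foot's centre. Bystander.
- cup: Round black parts cup, 96 mm across, 72 mm high, origin at its foot's centre. Bystander, heavy and fixed in place.
- spool: Spool of solder with black flanges, 59 x 72 x 41 mm high, origin at the centre of its underside. Bystander.
- case: Small dark blue case with a closed lid, 70 x 90 x 29 mm high, origin at the centre of its underside. Bystander.

How it is judged:
By the outcome, as a careful person would: the job done as asked, in the order asked, and still so for the second after the job is handed in, with the robot touching nothing.
It also fails if it takes over 58 s, if anything falls off the work surface, if the arm or the gripper's body presses on something with over 40 N, if the wrist force passes 120 N, or if a joint passes its speed limit or range.

## Working session

There is one attempt and no reset: what is moved stays moved. The work goes in short steps, Python scripts to look and compute and a shell command to move; the robot and the scene stay as the last step left them, time stands still between calls to the robot, and variables do not carry over. Pictures are saved under pics/ and viewed, and the job is handed in when it is done.

```bash
ls; mkdir -p pics; cat > h.py <<'E'
import numpy as np, cv2
from scipy.spatial.transform import Rotation as R
from station import env
def snap(n,f):
    s=env.snapshot(n); cv2.imwrite(f'pics/{f}.png',s['image'])
    np.savez(f'pics/{f}.npz',**{k:np.array(v) for k,v in s.items() if k!='image'}); return s
def load(f): return dict(np.load(f'pics/{f}.npz',allow_pickle=True))
def px2w(s,u,v,z):
    T=np.array(s['cam_to_world']); d=T[:3,:3]@np.array([(u-s['cx'])/s['fx'],-(v-s['cy'])/s['fy'],-1]); o=T[:3,3]
    return o+d*(z-o[2])/d[2]
def w2px(s,p):
    T=np.array(s['cam_to_world']); c=(np.atleast_2d(p)-T[:3,3])@T[:3,:3]
    return np.c_[s['cx']+s['fx']*c[:,0]/-c[:,2], s['cy']-s['fy']*c[:,1]/-c[:,2]]
E
python3 - <<'E'
from h import *
s=env.read_state(); print(s)
for n in ['scene','top','wrist']:
    q=snap(n,n+'0'); print({k:(v if np.ndim(v)<2 else np.round(v,3).tolist()) for k,v in q.items() if k!='image'})
E
```

```text
pics
{'t': 0.0, 'qpos': array([ 6.06124954e+01,  2.05980591e+01,  8.65985469e+01,  4.28584724e-04,
        7.29101890e+01, -6.59401047e+00]), 'dq': array([ 0.07757698,  0.11853904, -0.1138421 ,  0.0598801 ,  0.02050024,
       -0.1465554 ]), 'effort': array([-1.56549460e-03, -5.15366077e+01, -2.70725763e+01,  6.73139468e-02,
        3.49454291e-02, -1.66195050e-04]), 'tcp_pos': array([0.23209751, 0.55253013, 0.22181126]), 'orientation': array([-1.79987330e+02,  1.06041521e-01,  6.72063913e+01]), 'ft_force': array([ 0.05910265, -0.43936114,  0.01777217]), 'ft_torque': array([-0.02077672, -0.02730539,  0.00342948]), 'width': 0.9989798357601457}
{'fx': 431.5981167997926, 'fy': 431.5981167997926, 'cx': 248.83363875219317, 'cy': 190.91151728048834, 'cam_to_world': [[0.894, -0.361, 0.266, 0.855], [0.449, 0.714, -0.537, -0.623], [0.004, 0.6, 0.8, 1.04], [0.0, 0.0, 0.0, 1.0]]}
{'fx': 461.3356150802598, 'fy': 461.3356150802598, 'cx': 253.63649103609214, 'cy': 197.86326791080018, 'cam_to_world': [[-0.006, 0.994, -0.109, 0.391], [-1.0, -0.007, -0.009, 0.037], [-0.01, 0.109, 0.994, 1.412], [0.0, 0.0, 0.0, 1.0]]}
{'fx': 302.9227285353018, 'fy': 302.9227285353018, 'cx': 261.1825017187701, 'cy': 186.729051312535, 'cam_to_world': [[0.387, -0.879, -0.279, 0.156], [0.922, 0.368, 0.117, 0.585], [-0.0, -0.303, 0.953, 0.385], [0.0, 0.0, 0.0, 1.0]]}
```

View pics/scene0.png

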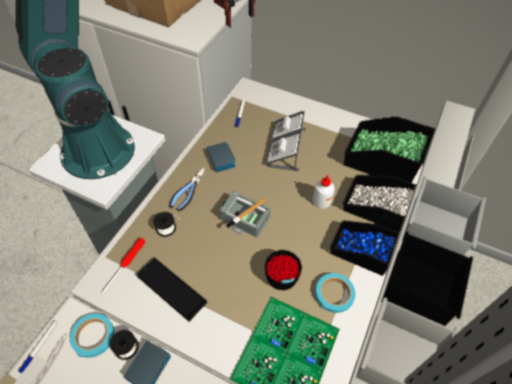

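View pics/top0.png

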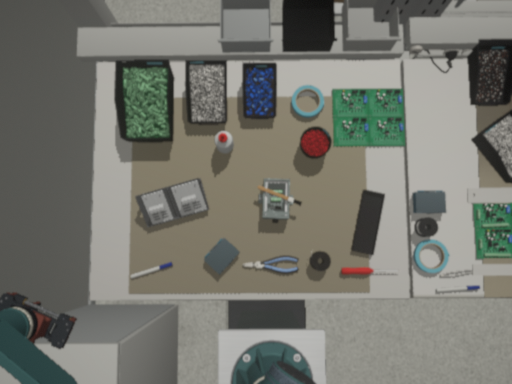

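View pics/wrist0.png

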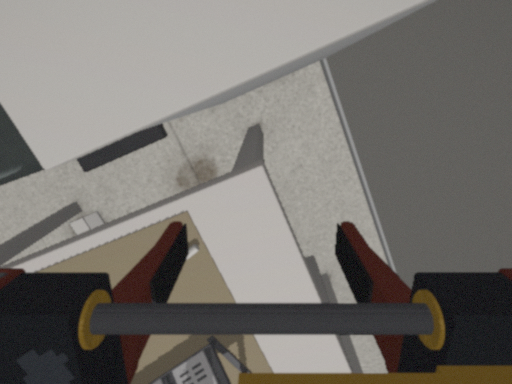

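```bash
python3 - <<'E'
import cv2
i=cv2.imread('pics/top0.png'); 
a=cv2.resize(i[160:260,125:225],None,fx=5,fy=5,interpolation=cv2.INTER_CUBIC)
cv2.imwrite('pics/z_rack.png',a)
cv2.imwrite('pics/z_box.png',cv2.resize(i[165:235,240:320],None,fx=8,fy=8,interpolation=cv2.INTER_CUBIC))
cv2.imwrite('pics/z_tray.png',cv2.resize(i[180:265,335:400],None,fx=6,fy=6,interpolation=cv2.INTER_CUBIC))
E
```

```text
(no output)
```

View pics/z_rack.png

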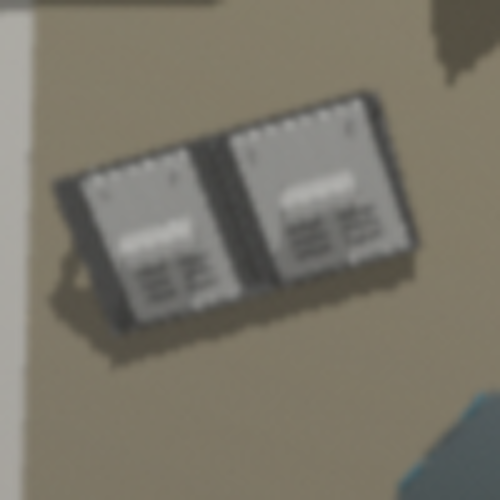

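View pics/z_box.png

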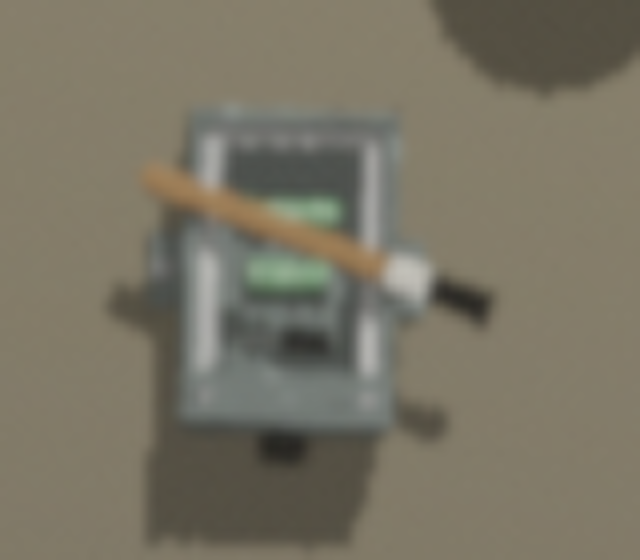

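View pics/z_tray.png

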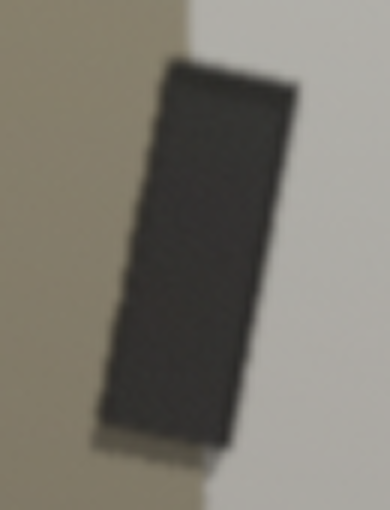

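```bash
python3 - <<'E'
from h import *
s=load('top0')
def f(o,k,pts,z):
    for u,v in pts: print(np.round(px2w(s,o[0]+(u+.5)/k-.5,o[1]+(v+.5)/k-.5,z),4))
print('brush ends (mid 49)');f((240,165),8,[(150,178),(488,302)],.05)
print('box corners z46/52: farL farR nearR nearL');f((240,165),8,[(190,108),(398,118)],.046);f((240,165),8,[(388,428),(180,420)],.052)
print('tray z16');f((335,180),6,[(172,60),(298,88),(230,445),(100,425)],.016)
print('rack top corners z83, near z~15');f((125,160),5,[(60,185),(370,95)],.083);f((125,160),5,[(415,250),(115,328)],.02)
print('rib top ends');f((125,160),5,[(120,243),(192,226)],.072)
E
```

```text
brush ends (mid 49)
[0.5739 0.0355 0.05  ]
[ 0.5266 -0.0894  0.05  ]
box corners z46/52: farL farR nearR nearL
[0.6007 0.0203 0.046 ]
[ 0.5964 -0.0574  0.046 ]
[ 0.48   -0.0516  0.052 ]
[0.4834 0.025  0.052 ]
tray z16
[ 0.5677 -0.2839  0.016 ]
[ 0.553  -0.3471  0.016 ]
[ 0.3737 -0.3067  0.016 ]
[ 0.384  -0.2422  0.016 ]
rack top corners z83, near z~15
[0.5432 0.3895 0.083 ]
[0.5948 0.2094 0.083 ]
[0.5093 0.1896 0.02  ]
[0.4631 0.3709 0.02  ]
rib top ends
[0.5101 0.3565 0.072 ]
[0.5198 0.3145 0.072 ]
```

```bash
python3 -m creep '[[[-6.86,8.63,0.7,8.8,60],[-6.86,8.63,0.7,8.8,60],[-6.86,8.63,0.7,8.8,60],[-6.86,8.63,0.7,8.8,60],[-6.86,8.63,0.7,8.8,60],[-6.86,8.63,0.7,8.8,60],[-6.86,8.63,0.7,8.8,60],[-6.86,8.63,0.7,8.8,60],[-6.86,8.63,0.7,8.8,60],[-6.86,8.63,0.7,8.8,60],[-6.86,8.63,0.7,8.8,60],[-6.86,8.63,0.7,8.8,60]]]' 30; python3 - <<'E'
from h import *
snap('wrist','w1')
E
```

```text
t: 1.65
tcp_pos: [0.5513, -0.0299, 0.18]
orientation: [179.9, -0.0, -21.0]
ft_force: [0.1, -0.3, -0.1]
width: 0.685
```

View pics/w1.png

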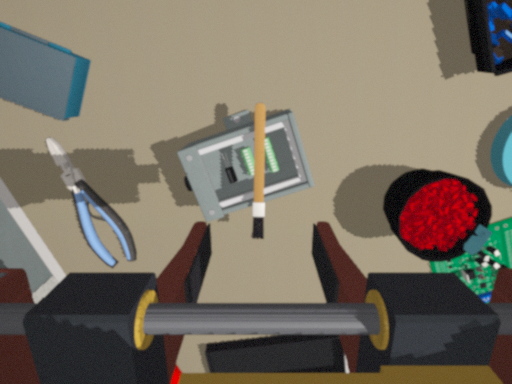

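```bash
python3 - <<'E'
from h import *
s=load('w1')
i=cv2.imread('pics/w1.png'); cv2.imwrite('pics/z1.png',cv2.resize(i[95:245,165:325],None,fx=5,fy=5,interpolation=cv2.INTER_CUBIC)[:, :800][:600])
a=px2w(s,261,105,.05);b=px2w(s,258,237,.05);print(a,b,(a+b)/2,np.linalg.norm(a-b),np.degrees(np.arctan2(*(a-b)[1::-1])))
E
```

```text
[0.57714485 0.03608055 0.05      ] [ 0.52531924 -0.09025792  0.05      ] [ 0.55123204 -0.02708869  0.05      ] 0.13655512733793537 67.6959495261534
```

View pics/z1.png

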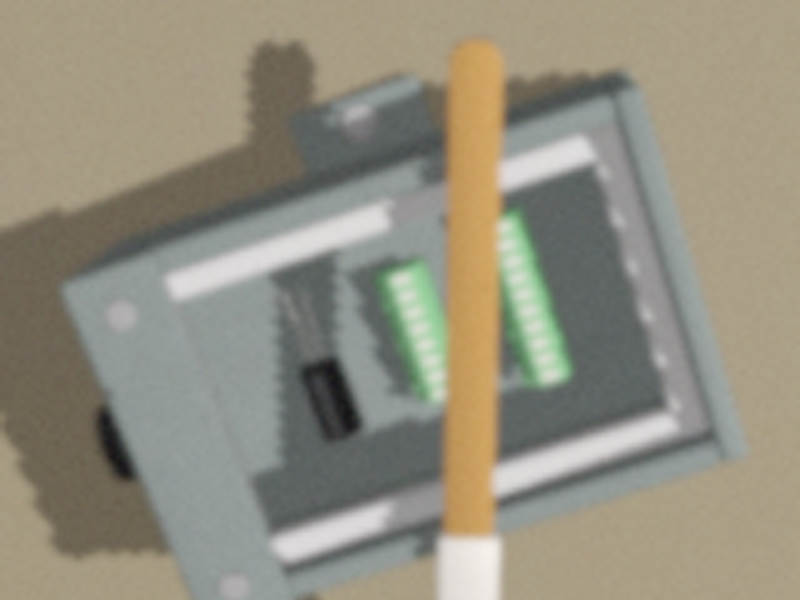

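```bash
python3 -m creep '[[[-0.015,-0.05,0.6,0.13,32],[-0.015,-0.05,1.3,0.13,32],[-0.015,-0.05,1.9,0.13,32],[-0.015,-0.05,2.2,0.13,32],[-0.015,-0.05,2.27,0.13,32],[-0.015,-0.05,2.27,0.13,32],[-0.015,-0.05,2.27,0.13,0],[-0.015,-0.05,2.27,0.13,0],[-0.015,-0.05,2.27,0.13,0],[-0.015,-0.05,2.27,0.13,0],[-0.015,-0.05,2.27,0.13,0]]]' 25; python3 - <<'E'
from h import *
snap('wrist','w2')
s=load('top0')
o=(335,180);k=6
P=[px2w(s,o[0]+(u+.5)/k-.5,o[1]+(v+.5)/k-.5,.016)[:2] for u,v in [(172,60),(298,88),(230,445),(100,425)]]
print(np.mean(P,0), [np.linalg.norm(P[i]-P[(i+1)%4]) for i in range(4)], np.degrees(np.arctan2(*(P[0]-P[3])[::-1])),np.degrees(np.arctan2(*(P[1]-P[2])[::-1])))
E
```

```text
t: 3.08
tcp_pos: [0.5506, -0.0254, 0.0445]
orientation: [179.9, 0.0, -22.2]
ft_force: [-2.2, 1.5, 5.6]
width: 0.14
[ 0.46957724 -0.29495302] [np.float64(0.06491615949531145), np.float64(0.18380255156226413), np.float64(0.0653425599757322), np.float64(0.18842370826022986)] -12.795129396347255 -12.705208970125723
```

View pics/w2.png

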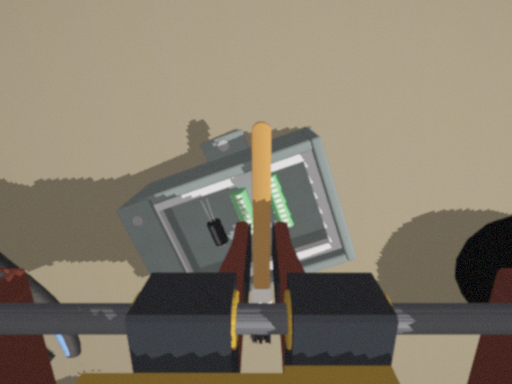

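```bash
python3 -m creep '[[[0,0,-0.5,0,0],[0,0,-1.2,0,0],[0,0,-1.5,0,0],[0.05,0.6,-1.5,1,0],[0.1,1.2,-1.5,2,0],[0.15,1.8,-1.5,3,0],[0.2,2.4,-1.5,4,0],[0.3,3.0,-1.5,5,0],[0.35,3.6,-1.5,6,0],[0.4,4.2,-1.5,7,0],[0.45,4.67,-1.5,8.04,0],[0.45,4.67,-1.5,8.04,0]]]' 25; python3 - <<'E'
from h import *
snap('wrist','w3')
E
```

```text
t: 4.62
tcp_pos: [0.4691, -0.2967, 0.1348]
orientation: [-180.0, -0.1, -102.8]
ft_force: [-0.5, -0.4, 0.1]
width: 0.137
```

View pics/w3.png

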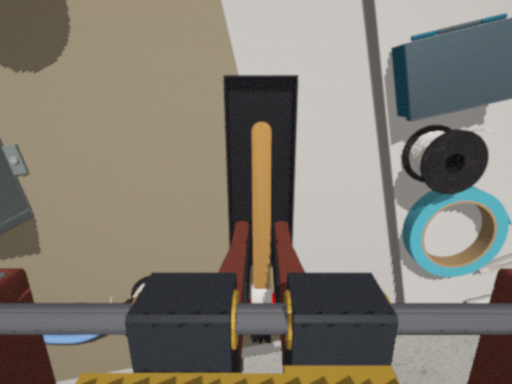

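```bash
python3 - <<'E'
from h import *
s=load('w3')
a=px2w(s,225,77,.016);b=px2w(s,297,77,.016);m=(a+b)/2;t=np.radians(-12.8)
print(a,b,np.linalg.norm(a-b),m, m[:2]-.095*np.array([np.cos(t),np.sin(t)]))
l=px2w(s,229,225,.016);r=px2w(s,292,225,.016);print(l,r,(l+r)/2,np.degrees(np.arctan2(*(m-(l+r)/2)[1::-1])))
E
```

```text
[ 0.56936424 -0.28687363  0.016     ] [ 0.55548202 -0.34825691  0.016     ] 0.06293348299603889 [ 0.56242313 -0.31756527  0.016     ] [ 0.46978394 -0.29651816]
[ 0.43160694 -0.25462397  0.016     ] [ 0.41749347 -0.31705189  0.016     ] [ 0.4245502  -0.28583793  0.016     ] -12.959300514356153
```

```bash
python3 -m creep '[[[0,0,0.7,0,0],[0,0,1.4,0,0],[0,0,1.9,0,0],[0,0,2.08,0,0],[0,0,2.15,0,0],[0,0,2.15,0,0],[0,0,2.15,0,24],[0,0,2.15,0,24],[0,0,2.15,0,24],[0,0,1.9,0,24],[0,0,1.0,0,24],[0,0,-1.0,0,24]]]' 25; python3 - <<'E'
from h import *
snap('wrist','w4')
E
```

```text
t: 6.18
tcp_pos: [0.4685, -0.2948, 0.1387]
orientation: [179.9, 0.0, -102.6]
ft_force: [0.1, -1.2, -0.3]
width: 0.277
```

View pics/w4.png

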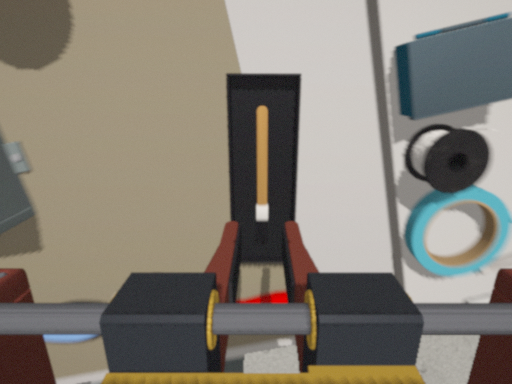

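```bash
python3 -m creep '[[[-0.8,0.1,-0.5,0,40],[-1.8,0.2,-0.8,-0.3,60],[-10.41,1.53,-1.1,-2.86,60],[-10.41,1.53,-1.1,-2.86,60],[-10.41,1.53,-1.1,-2.86,60],[-10.41,1.53,-1.1,-2.86,60],[-10.41,1.53,-1.1,-2.86,60],[-10.41,1.53,-1.1,-2.86,60],[-10.41,1.53,-1.1,-2.86,60],[-10.41,1.53,-1.1,-2.86,60],[-10.41,1.53,-1.1,-2.86,60],[-10.41,1.53,-1.1,-2.86,60]]]' 25; python3 - <<'E'
from h import *
snap('wrist','w5')
E
```

```text
t: 7.72
tcp_pos: [0.5188, 0.3331, 0.2092]
orientation: [-179.6, -0.6, -73.9]
ft_force: [-0.8, -1.1, 0.3]
width: 0.684
```

View pics/w5.png

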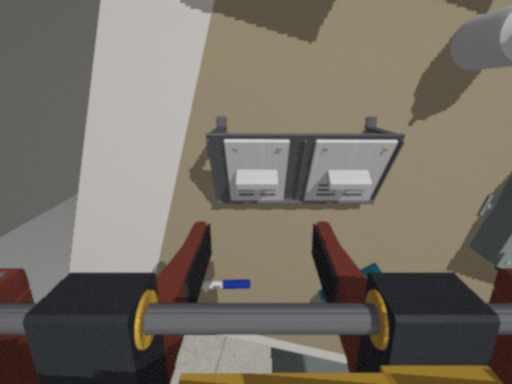

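```bash
python3 - <<'E'
from h import *
i=cv2.imread('pics/w5.png'); cv2.imwrite('pics/z5.png',cv2.resize(i[110:220,195:295],None,fx=6,fy=6,interpolation=cv2.INTER_CUBIC)[:600])
i=cv2.imread('pics/w5.png'); cv2.imwrite('pics/z5b.png',cv2.resize(i[110:220,295:405],None,fx=5,fy=5,interpolation=cv2.INTER_CUBIC)[:600])
E
```

```text
(no output)
```

View pics/z5.png

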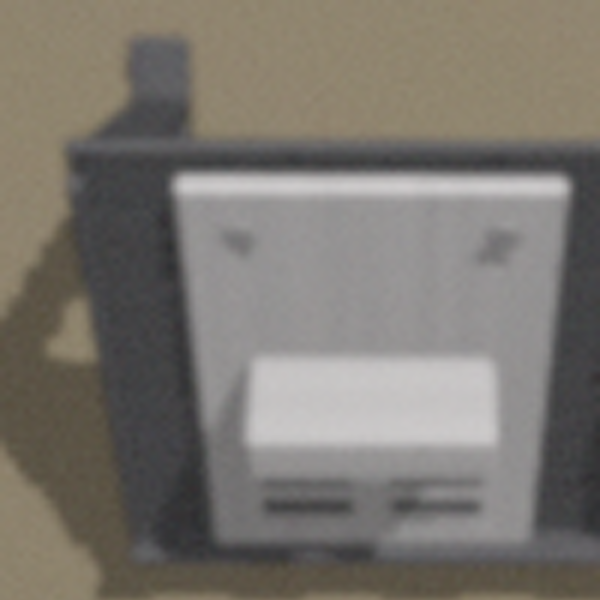

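View pics/z5b.png

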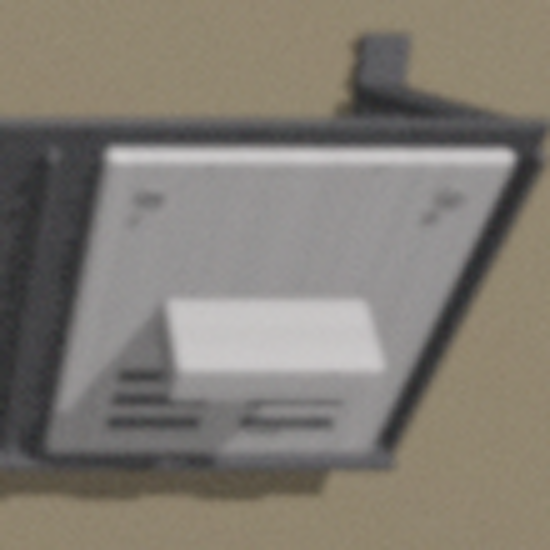

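```bash
cat > fitc.py <<'E'
from h import *
from scipy.optimize import least_squares
def fit(s,pts,obs,p0,tilt=None):
    # p: x,y,z,yaw deg ; tilt about y (pos = +x end up)
    def pose(p):
        t=tilt if tilt is not None else p[4]
        return R.from_euler('ZY',[p[3],-t],degrees=True)
    def f(p): return (w2px(s,pose(p).apply(pts)+p[:3])-obs).ravel()
    r=least_squares(f,p0,x_scale=[.01,.01,.01,1]+([1] if tilt is None else [])); return r
E
python3 - <<'E'
from fitc import *
s=load('w5')
mm=.001
pts=np.array([[50,32,0],[50,-32,0],[50,32,4],[50,-32,4],[-50,32,4],[-50,-32,4],[10,22,24],[10,-22,24]])*mm
z=np.array([[172,177],[572,177],[180,196],[567,196],[213,543],[535,541],[243,444],[499,444]])
obs=np.array([195,110])+(z+.5)/6-.5
for t in (35,None):
    r=fit(s,pts,obs,[.515,.335,.05,16]+([] if t else [35]),t); print(np.round(r.x,4)); print(np.round(r.fun.reshape(-1,2),1).tolist())
E
```

```text
[ 0.5167  0.3358  0.045  15.9486]
[[0.8, -0.2], [-0.8, 0.0], [-0.8, -0.5], [0.3, -0.3], [1.0, 0.7], [-1.0, 1.1], [0.4, -0.3], [0.1, -0.2]]
[ 0.5177  0.336   0.0474 15.9449 36.3091]
[[0.5, -0.0], [-0.4, 0.2], [-1.2, -0.2], [0.6, -0.0], [0.8, -0.1], [-0.8, 0.2], [0.3, -0.0], [0.2, 0.0]]
```

```bash
python3 -m creep '[[[-0.055,0.15,0.6,0.015,62],[-0.055,0.15,1.3,0.015,62],[-0.055,0.15,1.75,0.015,62],[-0.055,0.15,1.82,0.015,62],[-0.055,0.15,1.82,0.015,62]]]' 25; python3 - <<'E'
from h import *
snap('wrist','w6');snap('scene','s6'); print(env.read_state()['tcp_pos'],env.read_state()['orientation'])
i=cv2.imread('pics/s6.png'); cv2.imwrite('pics/z6.png',cv2.resize(i[60:190,220:350],None,fx=4,fy=4,interpolation=cv2.INTER_CUBIC)[:600])
E
```

```text
t: 8.4
tcp_pos: [0.5105, 0.3303, 0.1004]
orientation: [-179.7, -0.6, -74.2]
ft_force: [0.4, -0.4, 0.3]
width: 0.711
[0.51112294 0.33123408 0.1012358 ] [-179.5534086    -0.5785614   -74.14549075]
```

View pics/w6.png

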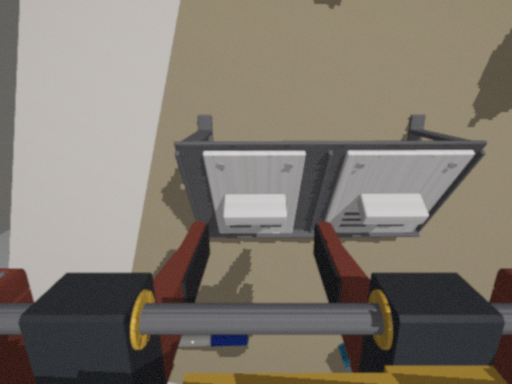

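View pics/z6.png

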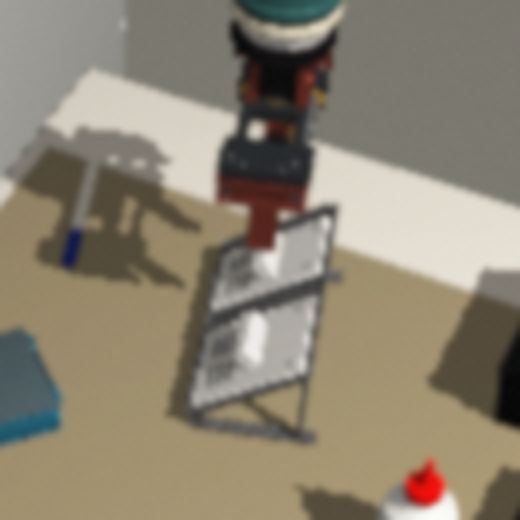

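```bash
python3 - <<'E'
from h import *
i=cv2.imread('pics/w6.png'); cv2.imwrite('pics/z6b.png',cv2.resize(i[135:245,190:320],None,fx=6,fy=6,interpolation=cv2.INTER_CUBIC)[:600])
E
```

```text
(no output)
```

View pics/z6b.png

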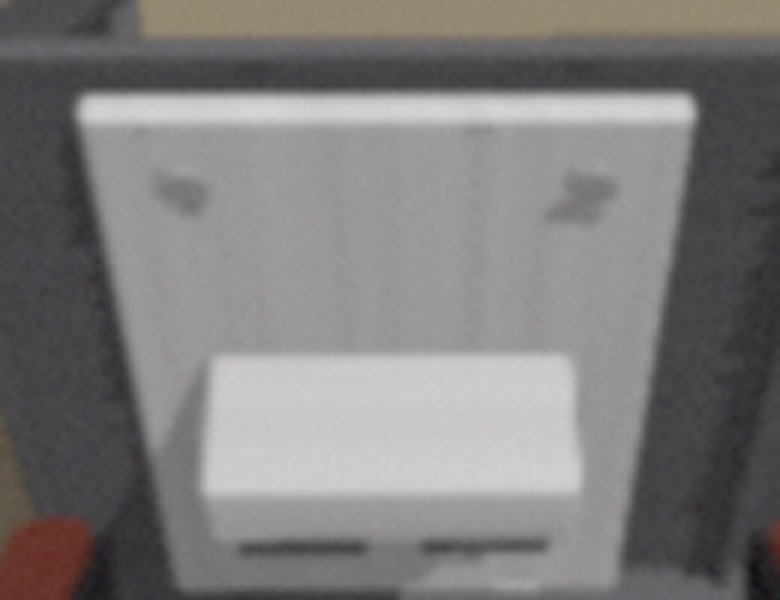

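```bash
python3 - <<'E'
from fitc import *
s=load('w6')
pts=np.array([[50,32,0],[50,-32,0],[50,32,4],[50,-32,4],[-50,32,4],[-50,-32,4],[10,22,24],[10,-22,24],[10,22,4],[10,-22,4],[-2,22,24],[-2,-22,24]])*.001
z=np.array([[77,97],[697,97],[82,125],[693,125],[178,592],[618,590],[202,496],[582,496],[214,355],[570,355],[214,541],[580,541]])
obs=np.array([190,135])+(z+.5)/6-.5
for t in (35,None):
    r=fit(s,pts,obs,[.515,.335,.05,16]+([] if t else [35]),t); print(np.round(r.x,4)); print(np.round(r.fun.reshape(-1,2),1).tolist())
T=np.array(s['cam_to_world']);print(T[:3,3]); st=env.read_state();print(st['tcp_pos'],st['orientation'])
# rib mid in tool frame
p=r.x;m=R.from_euler('ZY',[p[3],-35],degrees=True).apply([.004,0,.014])+p[:3]
print(m, R.from_euler('xyz',st['orientation'],degrees=True).inv().apply(m-st['tcp_pos'])*1000)
E
```

```text
[ 0.5165  0.3358  0.045  15.9744]
[[1.3, 0.1], [-0.9, -0.2], [-0.2, 0.1], [0.4, -0.3], [0.5, 0.5], [-0.6, 0.4], [-0.2, -0.4], [0.3, -0.7], [-0.3, -0.3], [0.7, -0.6], [-0.6, 1.0], [-0.5, 0.7]]
[ 0.5168  0.3359  0.0454 15.9709 35.4998]
[[1.1, 0.3], [-0.7, -0.1], [-0.4, 0.3], [0.6, -0.1], [0.5, 0.0], [-0.5, -0.1], [-0.3, -0.3], [0.4, -0.6], [-0.4, -0.4], [0.7, -0.6], [-0.7, 1.0], [-0.5, 0.6]]
[0.59054853 0.35422858 0.26352775]
[0.51112294 0.33123408 0.1012358 ] [-179.5534086    -0.5785614   -74.14549075]
[0.51226571 0.33457438 0.0591935 ] [-3.32541052 -1.68433762 42.02526622]
```

```bash
python3 -m creep '[[[-0.055,0.02,0.3,0,62],[-0.055,0.02,0.55,0,62],[-0.055,0.02,0.7,0,62],[-0.055,0.02,0.77,0,62],[-0.055,0.02,0.77,0,62]]]' 20; python3 - <<'E'
from h import *
snap('wrist','w7')
i=cv2.imread('pics/w7.png'); cv2.imwrite('pics/z7.png',cv2.resize(i[150:300,160:360],None,fx=4,fy=4,interpolation=cv2.INTER_CUBIC)[:600])
E
```

```text
t: 9.12
tcp_pos: [0.5093, 0.3336, 0.0545]
orientation: [-179.6, -0.6, -74.1]
ft_force: [-0.2, -0.4, 0.6]
width: 0.706
```

View pics/z7.png

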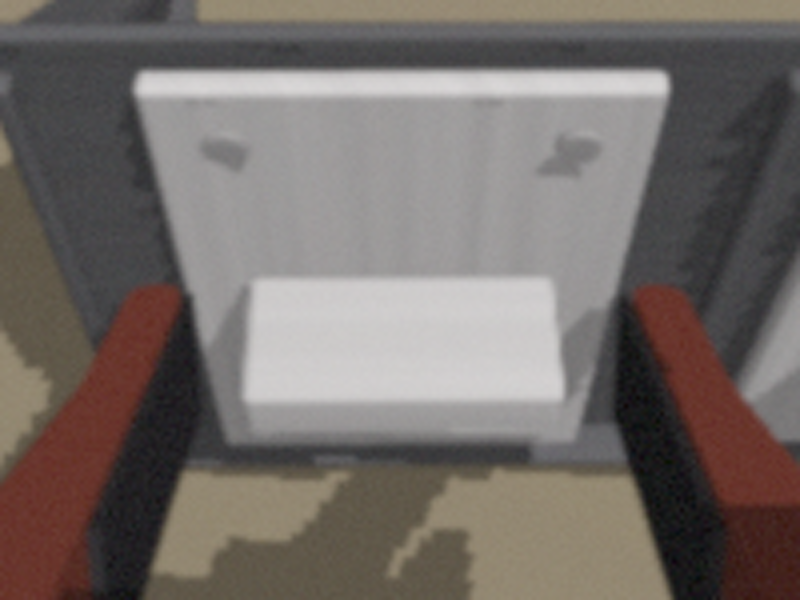

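```bash
python3 -m creep '[[[0,0,0,0,30],[0,0,0,0,30],[0,0,0,0,30],[0,0,0,0,30],[0,0,0,0,30],[0,0,-0.1,0,30],[0,0,-0.3,0,30],[0,0,-0.6,0,30],[0,0,-1.0,0,30],[0,0,-1.4,0,30],[0,0,-1.4,0,30]]]' 20; python3 - <<'E'
from h import *
snap('wrist','w8');snap('scene','s8')
i=cv2.imread('pics/s8.png'); cv2.imwrite('pics/z8.png',cv2.resize(i[60:190,220:350],None,fx=4,fy=4,interpolation=cv2.INTER_CUBIC)[:600])
E
```

```text
t: 10.55
tcp_pos: [0.5105, 0.3354, 0.1419]
orientation: [-179.2, -0.5, -74.1]
ft_force: [-0.6, -0.4, -1.3]
width: 0.502
```

View pics/w8.png

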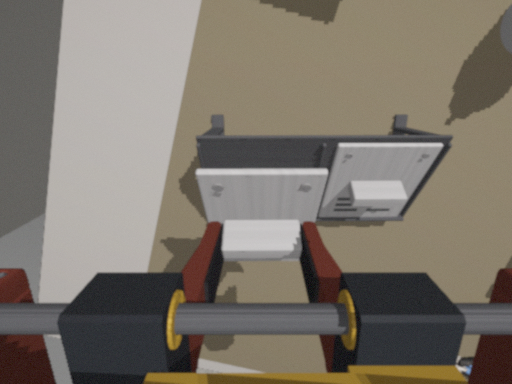

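View pics/z8.png

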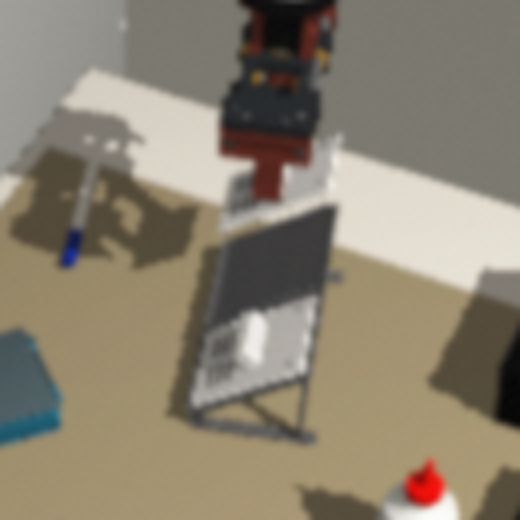

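```bash
python3 - <<'E'
from h import *
i=cv2.imread('pics/w1.png')
cv2.imwrite('pics/z1a.png',cv2.resize(i[105:230,170:250],None,fx=8,fy=8,interpolation=cv2.INTER_CUBIC)[200:800])
cv2.imwrite('pics/z1b.png',cv2.resize(i[105:205,240:320],None,fx=8,fy=8,interpolation=cv2.INTER_CUBIC)[:600])
E
```

```text
(no output)
```

View pics/z1b.png

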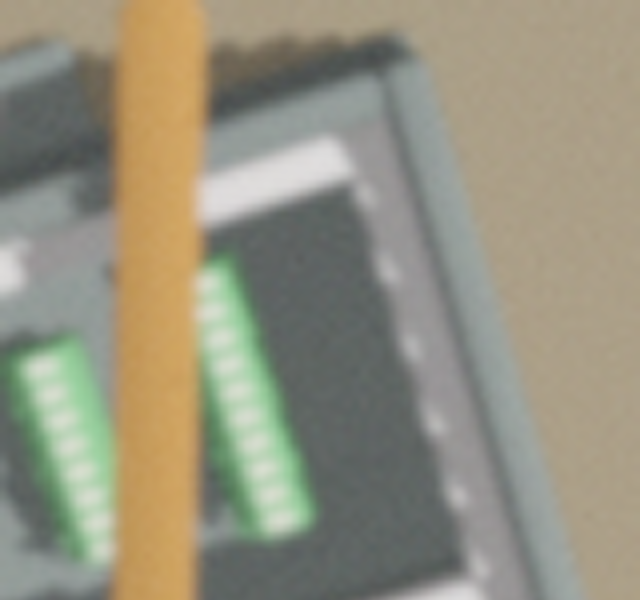

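View pics/z1a.png

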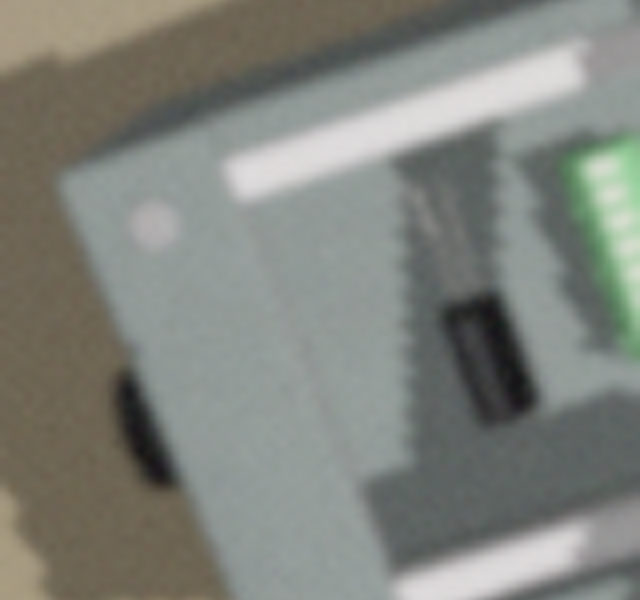

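```bash
python3 -m creep '[[[0.2,0.1,-0.4,0,30],[0.8,0.4,-0.47,0.2,30],[1.6,0.8,-0.47,0.5,30],[2.4,1.2,-0.47,0.8,30],[3.2,1.55,-0.47,1.1,30],[4.0,1.95,-0.47,1.4,30],[4.7,2.3,-0.47,1.7,30],[5.15,2.5,-0.47,1.84,30],[5.29,2.56,-0.47,1.84,30],[5.29,2.56,-0.47,1.84,30],[5.29,2.56,-0.47,1.84,30]]]' 20; python3 - <<'E'
from h import *
snap('wrist','w9')
E
```

```text
t: 12.02
tcp_pos: [0.4474, -0.0117, 0.1691]
orientation: [-179.4, -0.4, -92.5]
ft_force: [0.8, -0.2, -0.6]
width: 0.499
```

View pics/w9.png

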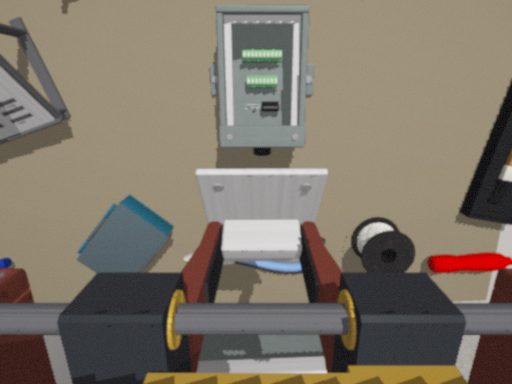

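Both are in view: the box at (263, 75) with the plate (198–326, 170–260) below it. I'll zoom in for a joint fit.

```bash
python3 - <<'E'
from h import *
i=cv2.imread('pics/w9.png')
cv2.imwrite('pics/z9a.png',cv2.resize(i[0:85,205:320],None,fx=7,fy=7,interpolation=cv2.INTER_CUBIC)[:600,:800])
cv2.imwrite('pics/z9b.png',cv2.resize(i[75:160,205:320],None,fx=7,fy=7,interpolation=cv2.INTER_CUBIC)[:600,:800])
cv2.imwrite('pics/z9c.png',cv2.resize(i[160:270,190:335],None,fx=5.5,fy=5.5,interpolation=cv2.INTER_CUBIC)[:600,:800])
E
```

```text
(no output)
```

View pics/z9a.png

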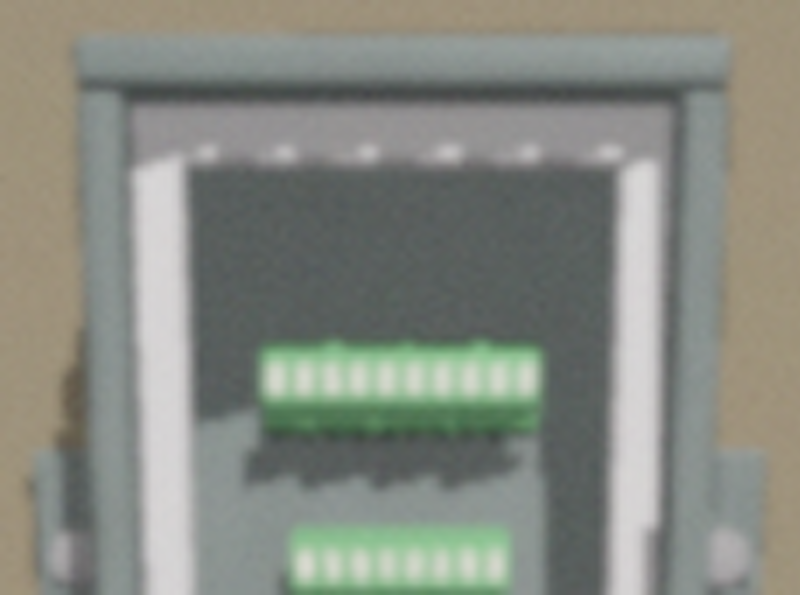

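View pics/z9b.png

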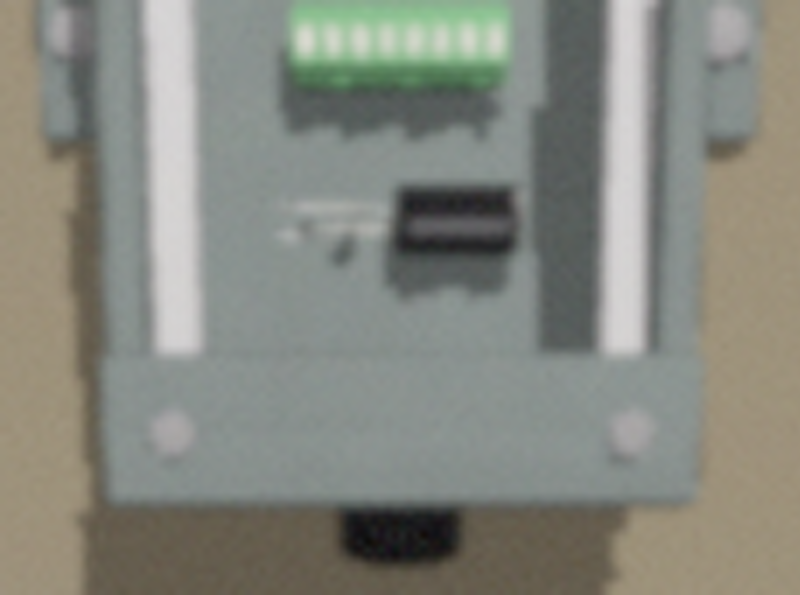

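View pics/z9c.png

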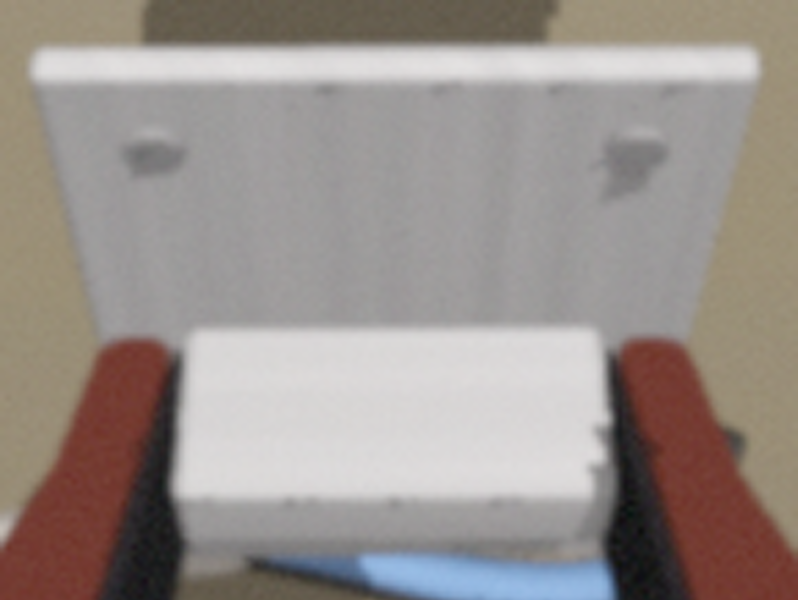

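```bash
python3 - <<'E'
from fitc import *
s=load('w9')
pb=np.array([[51.5,33.5,46],[51.5,-33.5,46],[57.5,39.5,46],[57.5,-39.5,46],[-41.5,39.5,52],[-41.5,-39.5,52],[-63.5,39.5,52],[-63.5,-39.5,52],[45.5,27.5,38],[45.5,-27.5,38]])*.001
zb=np.array([[128,92],[677,92],[80,38],[730,38],[103,353+525],[702,353+525],[107,500+525],[694,500+525],[190,168],[620,164]])
ob=np.array([205,0])+(zb+.5)/7-.5
def fb(p): return (w2px(s,R.from_euler('Z',p[2],degrees=True).apply(pb)+[p[0],p[1],p[3] if len(p)>3 else 0])-ob).ravel()
for p0 in ([.54,-.016,-2.5],[.54,-.016,-2.5,0]):
    r=least_squares(fb,p0,x_scale=[.01,.01,1,.01][:len(p0)]);print(np.round(r.x,4));print(np.round(r.fun.reshape(-1,2),1).tolist())
    if len(p0)==3: B=r.x
pts=np.array([[50,32,0],[50,-32,0],[50,32,4],[50,-32,4],[10,22,24],[10,-22,24],[10,22,4],[10,-22,4],[-2,22,24],[-2,-22,24]])*.001
z=np.array([[32,50],[760,50],[36,82],[756,82],[172,498],[615,498],[186,328],[603,328],[182,546],[607,546]])
obs=np.array([190,160])+(z+.5)/5.5-.5
st=env.read_state();print(st['tcp_pos'],st['orientation'])
for t in (35,None):
    r=fit(s,pts,obs,[.46,-.012,.16,-2.5]+([] if t else [35]),t); print(np.round(r.x,4)); print(np.round(r.fun.reshape(-1,2),1).tolist())
    p=r.x; Rc=R.from_euler('ZY',[p[3],-(t or p[4])],degrees=True)
    Rb=R.from_euler('Z',B[2],degrees=True)
    tb=lambda w: Rb.inv().apply(w-np.array([B[0],B[1],0]))*1000
    print('edge',tb(Rc.apply([-.05,0,0])+p[:3]),'rib',tb(Rc.apply([.004,0,.014])+p[:3]),'tcp',tb(st['tcp_pos']))
E
```

```text
[ 0.5443 -0.0174 -2.5135]
[[-0.4, -0.7], [0.8, -0.5], [-1.0, -1.1], [0.7, -0.8], [-0.5, 0.1], [0.5, 0.2], [-0.2, 3.1], [0.6, 3.1], [-1.1, -1.4], [0.6, -0.7]]
[ 0.5449 -0.0175 -2.5138 -0.0058]
[[0.4, 0.2], [-0.0, 0.4], [-0.1, -0.1], [-0.3, 0.2], [0.3, -1.2], [-0.3, -1.2], [0.6, 1.3], [-0.2, 1.3], [-0.4, -0.8], [-0.0, -0.1]]
[ 0.44747955 -0.01169997  0.16915957] [-179.38131219   -0.3723043   -92.46342168]
[ 0.4543 -0.0122  0.1593 -2.5537]
[[0.9, -0.3], [-0.9, -0.2], [-0.9, 0.1], [0.9, 0.2], [0.2, -0.0], [0.3, -0.1], [0.3, -0.5], [-0.5, -0.4], [0.4, 0.6], [-0.6, 0.5]]
edge [-131.02472017    1.31564253  130.6482325 ] rib [-94.82058876   1.29029351 173.08948868] tcp [-96.93007279   1.48475074 169.1595674 ]
[ 4.54400e-01 -1.22000e-02  1.59300e-01 -2.55360e+00  3.50663e+01]
[[0.8, -0.3], [-0.9, -0.2], [-1.0, 0.2], [0.9, 0.3], [0.2, -0.0], [0.3, -0.1], [0.3, -0.5], [-0.4, -0.5], [0.4, 0.6], [-0.6, 0.5]]
edge [-130.95470766    1.31567454  130.61387273] rib [-94.79968598   1.29043015 173.09697255] tcp [-96.93007279   1.48475074 169.1595674 ]
```

```bash
python3 - <<'E'
from fitc import *
s=load('w9')
pb=np.array([[51.5,33.5,46],[51.5,-33.5,46],[57.5,39.5,46],[57.5,-39.5,46],[-41.5,39.5,52],[-41.5,-39.5,52],[45.5,27.5,38],[45.5,-27.5,38]])*.001
zb=np.array([[126,85],[680,85],[80,38],[730,38],[103,353+525],[702,353+525],[190,168],[620,164]])
ob=np.array([205,0])+(zb+.5)/7-.5
def fb(p): return (w2px(s,R.from_euler('Z',p[2],degrees=True).apply(pb)+[p[0],p[1],p[3] if len(p)>3 else 0])-ob).ravel()
for p0 in ([.54,-.016,-2.5],[.54,-.016,-2.5,0]):
    r=least_squares(fb,p0,x_scale=[.01,.01,1,.01][:len(p0)]);print(np.round(r.x,4));print(np.round(r.fun.reshape(-1,2),1).tolist())
# w1 check: rim outer rear corners + lip edge
s=load('w1')
zz=[((595,140),'ledge in +x+y')]
for p in ([51.5,33.5,46],[57.5,39.5,46],[57.5,-39.5,46],[-41.5,39.5,52],[-41.5,33.5,52],[-41.5,-33.5,52],[45.5,27.5,38],[45.5,-27.5,38]):
    w=R.from_euler('Z',-2.51,degrees=True).apply(np.array(p)*.001)+[.5435,-.0174,0]
    u=w2px(s,w)[0]; print(p,np.round((u-[165,95]+.5)*5-.5))
E
```

```text
[ 0.5439 -0.0175 -2.4394]
[[-0.1, 0.8], [0.4, 0.9], [-1.0, -0.6], [0.7, -0.5], [-0.3, 0.5], [0.7, 0.5], [-1.0, -1.0], [0.6, -0.3]]
[ 0.5444 -0.0176 -2.4395 -0.0027]
[[0.3, 1.0], [0.0, 1.1], [-0.5, -0.3], [0.3, -0.2], [0.0, -0.3], [0.3, -0.3], [-0.7, -0.9], [0.3, -0.2]]
[51.5, 33.5, 46] [617. 126.]
[57.5, 39.5, 46] [638.  85.]
[57.5, -39.5, 46] [749. 460.]
[-41.5, 39.5, 52] [149. 254.]
[-41.5, 33.5, 52] [161. 283.]
[-41.5, -33.5, 52] [283. 587.]
[45.5, 27.5, 38] [594. 161.]
[45.5, -27.5, 38] [671. 414.]
```

```bash
python3 -m creep '[[[0.022,-0.5,0,0,30],[0.022,-1.0,0.1,0,30],[0.022,-1.4,0.4,0,30],[0.022,-1.61,0.7,0,30],[0.022,-1.61,0.73,0,30],[0.022,-1.61,0.73,0,30]]]' 20; python3 - <<'E'
from h import *
snap('wrist','w10');snap('scene','s10')
i=cv2.imread('pics/s10.png'); cv2.imwrite('pics/z10.png',cv2.resize(i[140:260,180:310],None,fx=5,fy=5,interpolation=cv2.INTER_CUBIC)[:600])
E
```

```text
t: 12.82
tcp_pos: [0.5437, -0.0167, 0.1264]
orientation: [-179.4, -0.4, -92.4]
ft_force: [0.0, -0.7, -0.1]
width: 0.5
```

View pics/w10.png

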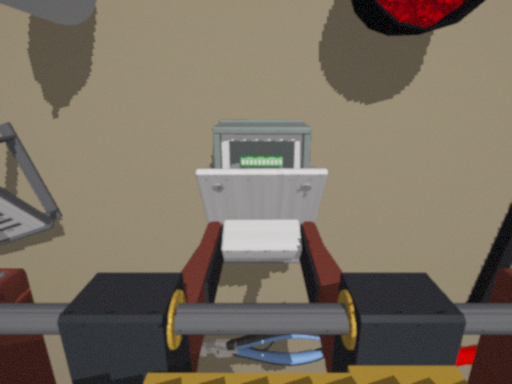

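View pics/z10.png

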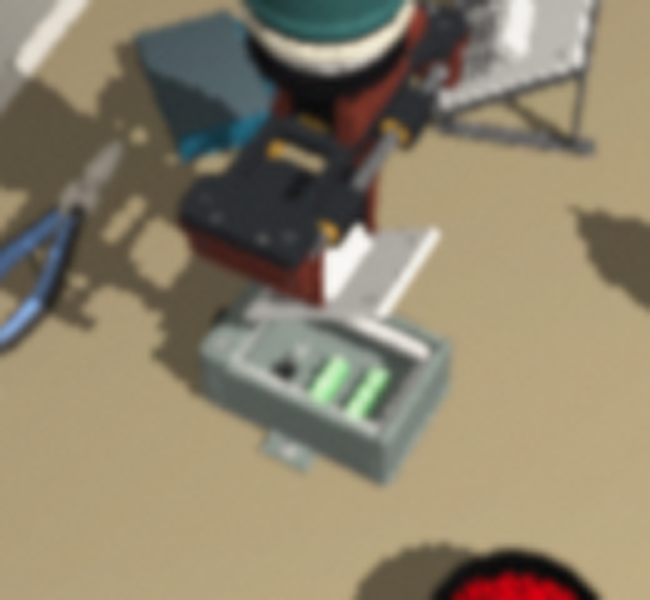

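```bash
python3 - <<'E'
from h import *
i=cv2.imread('pics/w10.png')
cv2.imwrite('pics/z10a.png',cv2.resize(i[115:190,190:335],None,fx=5.5,fy=5.5,interpolation=cv2.INTER_CUBIC)[:600,:800])
E
```

```text
(no output)
```

View pics/z10a.png

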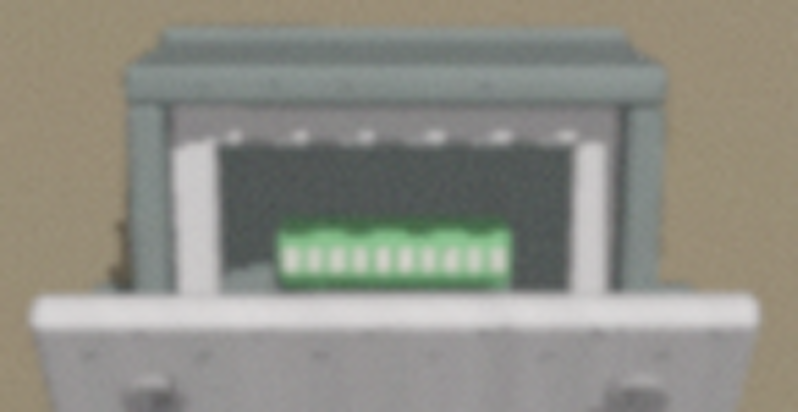

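```bash
python3 - <<'E'
from fitc import *
s=load('w10')
pb=np.array([[51.5,33.5,46],[51.5,-33.5,46],[57.5,39.5,46],[57.5,-39.5,46],[45.5,27.5,38],[45.5,-27.5,38]])*.001
zb=np.array([[168,103],[621,103],[127,66],[666,66],[219,140],[574,140]])
ob=np.array([190,115])+(zb+.5)/5.5-.5
def fb(p): return (w2px(s,R.from_euler('Z',p[2],degrees=True).apply(pb)+[p[0],p[1],0])-ob).ravel()
r=least_squares(fb,[.54,-.016,-2.5],x_scale=[.01,.01,1]);print(np.round(r.x,4));print(np.round(r.fun.reshape(-1,2),1).tolist())
B=r.x
pts=np.array([[50,32,0],[50,-32,0],[50,32,4],[50,-32,4]])*.001
z=np.array([[32,297],[760,297],[36,328],[756,328]]); obs=np.array([190,115])+(z+.5)/5.5-.5
st=env.read_state()
r=fit(s,pts,obs,[.55,-.012,.12,-2.5],35);print(np.round(r.x,4),r.fun.round(1))
Rb=R.from_euler('Z',-2.5,degrees=True); print('tcp',Rb.inv().apply(st['tcp_pos']-np.array([B[0],B[1],0]))*1000, 'cov',Rb.inv().apply(r.x[:3]-np.array([B[0],B[1],0]))*1000)
E
```

```text
[ 0.5443 -0.0176 -2.3867]
[[-0.5, 0.6], [1.0, 0.5], [-0.9, -0.3], [0.7, -0.3], [-1.0, -0.1], [0.7, -0.1]]
[ 0.5507 -0.0172  0.1165 -2.4258] [ 0.9 -0.3 -1.  -0.3 -0.9  0.3  0.9  0.3]
tcp [ -0.24007264   0.47919355 127.0479418 ] cov [  6.33344918   0.618509   116.49631912]
```

```bash
python3 -m creep '[[[0.01,0,0.2,0,30],[0.01,0,0.4,0,30],[0.01,0,0.55,0,30],[0.01,0,0.68,0,30],[0.01,0,0.76,0,30],[0.01,0,0.8,0,30],[0.01,0,0.8,0,30]]]' 20; python3 - <<'E'
from h import *
snap('wrist','w11');snap('scene','s11')
i=cv2.imread('pics/s11.png'); cv2.imwrite('pics/z11.png',cv2.resize(i[170:250,200:300],None,fx=7,fy=7,interpolation=cv2.INTER_CUBIC)[:600])
E
```

```text
t: 13.8
tcp_pos: [0.5446, -0.018, 0.079]
orientation: [-179.4, -0.4, -92.4]
ft_force: [-0.5, 0.5, -0.8]
width: 0.501
```

View pics/z11.png

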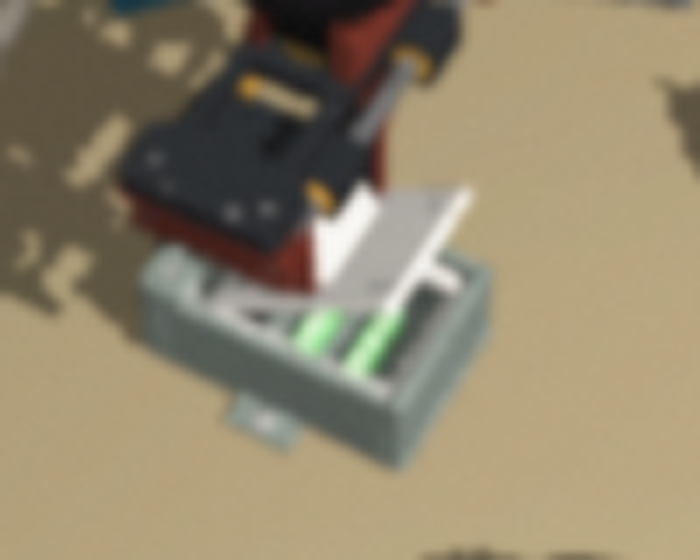

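View pics/w11.png

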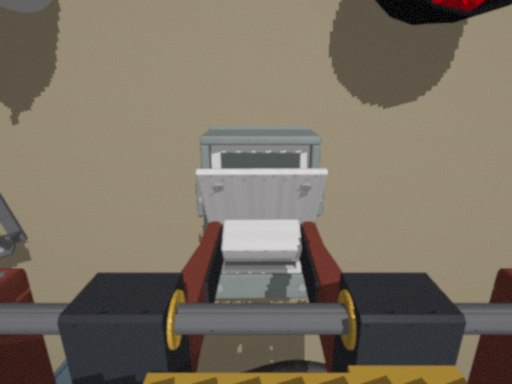

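```bash
python3 -m creep '[[[0,0,0.015,0,30],[0,0,0.025,0,30],[0,0.05,0.025,0,30],[0,0.1,0.025,0,30],[0,0.15,0.025,0,30],[0,0.19,0.025,0,30],[0,0.19,0.025,0,30]]]' 20; python3 - <<'E'
from h import *
snap('wrist','w12');snap('scene','s12')
i=cv2.imread('pics/s12.png'); cv2.imwrite('pics/z12.png',cv2.resize(i[170:250,200:300],None,fx=7,fy=7,interpolation=cv2.INTER_CUBIC)[:600])
i=cv2.imread('pics/w12.png'); cv2.imwrite('pics/z12b.png',cv2.resize(i[120:320,170:350],None,fx=3,fy=3,interpolation=cv2.INTER_CUBIC)[:600])
E
```

```text
t: 14.78
tcp_pos: [0.5331, -0.0176, 0.0776]
orientation: [-179.3, -0.4, -92.4]
ft_force: [-0.3, -0.8, -0.8]
width: 0.497
```

View pics/z12.png

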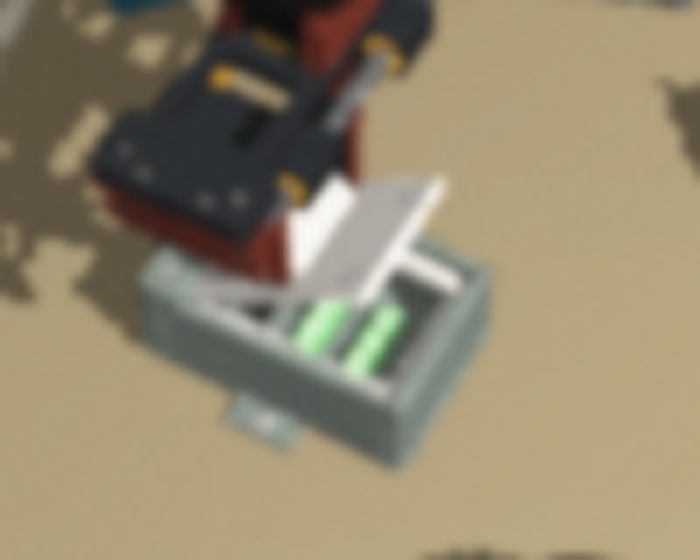

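View pics/z12b.png

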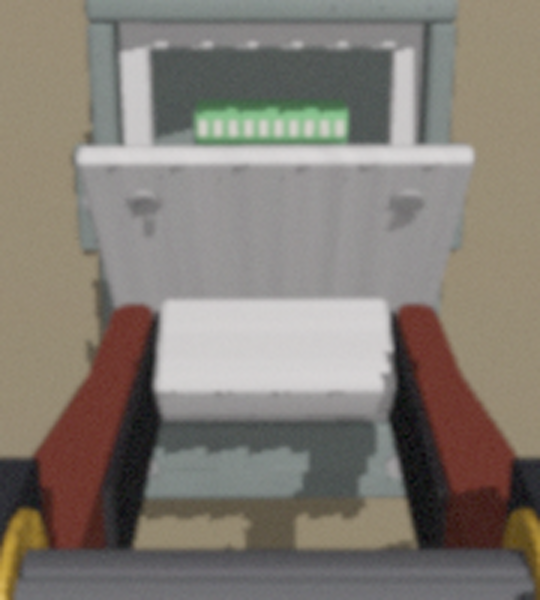

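```bash
python3 -m creep '[[[0,0,0.02,0,30],[0,-0.02,0.045,0,30],[0,-0.05,0.075,0,30],[0,-0.075,0.105,0,30],[0,-0.1,0.135,0,30],[0,-0.1,0.135,0,30]]]' 12; python3 - <<'E'
from h import *
snap('wrist','w13');snap('scene','s13')
i=cv2.imread('pics/s13.png'); cv2.imwrite('pics/z13.png',cv2.resize(i[170:250,200:300],None,fx=7,fy=7,interpolation=cv2.INTER_CUBIC)[:600])
i=cv2.imread('pics/w13.png'); cv2.imwrite('pics/z13b.png',cv2.resize(i[120:320,170:350],None,fx=3,fy=3,interpolation=cv2.INTER_CUBIC)[:600])
E
```

```text
t: 15.62
tcp_pos: [0.5402, -0.0179, 0.0697]
orientation: [-179.3, -0.4, -92.4]
ft_force: [1.2, 1.4, 0.7]
width: 0.499
```

View pics/z13.png

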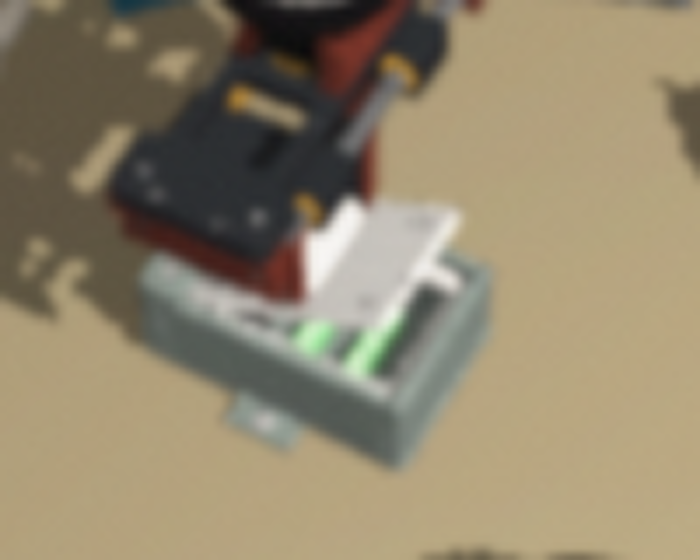

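View pics/z13b.png

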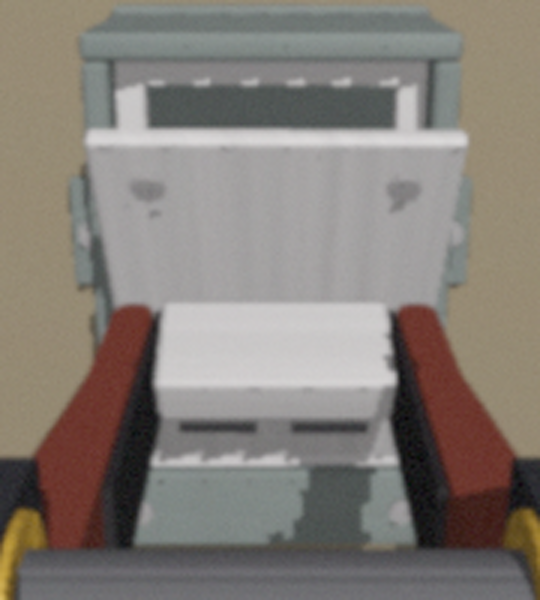

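```bash
cat > rel.py <<'E'
from fitc import *
pts=np.array([[50,32,0],[50,-32,0],[50,32,4],[50,-32,4],[10,22,24],[10,-22,24],[10,22,4],[10,-22,4]])*.001
def rel(name,obs,B=(.5441,-.0176,-2.45)):
    s=load(name)
    r=fit(s,pts[:len(obs)],obs,[.545,-.017,.06,-2.5,25]);p=r.x
    print(np.round(p,4),np.round(r.fun.reshape(-1,2),1).tolist())
    Rc=R.from_euler('ZY',[p[3],-p[4]],degrees=True);Rb=R.from_euler('Z',B[2],degrees=True)
    tb=lambda w: np.round(Rb.inv().apply(w-np.array([B[0],B[1],0]))*1000,1)
    st=env.read_state()
    print('edge',tb(Rc.apply([-.05,0,0])+p[:3]),'back',tb(Rc.apply([.05,0,0])+p[:3]),'rib',tb(Rc.apply([.004,0,.014])+p[:3]),'tcp',tb(st['tcp_pos']),st['ft_force'].round(1))
E
python3 - <<'E'
from rel import *
z=np.array([[86,132],[467,132],[90,147],[464,147],[153,387],[397,387],[161,305],[389,305]])
rel('w13',np.array([170,120])+(z+.5)/3-.5)
E
```

```text
[ 5.43600e-01 -1.83000e-02  5.98000e-02 -2.58590e+00  2.54246e+01] [[1.1, -0.2], [-1.2, 0.1], [-1.4, -0.3], [1.1, -0.0], [0.4, 0.4], [0.0, 0.4], [0.9, -0.2], [-0.8, -0.1]]
edge [-45.6  -0.6  38.3] back [44.7 -0.8 81.3] rib [-2.9 -0.7 74.2] tcp [-4.1 -0.6 69.7] [ 1.8  0.8 -0.2]
```

```bash
python3 -m creep '[[[-0.005,-0.025,0.05,0,30],[-0.008,-0.05,0.1,0,30],[-0.008,-0.073,0.145,0,30],[-0.008,-0.09,0.18,0,30],[-0.008,-0.1,0.215,0,30],[-0.008,-0.11,0.245,0,30],[-0.008,-0.11,0.245,0,30]]]' 12; python3 - <<'E'
from h import *
snap('wrist','w14');snap('scene','s14')
i=cv2.imread('pics/s14.png'); cv2.imwrite('pics/z14.png',cv2.resize(i[170:250,200:300],None,fx=7,fy=7,interpolation=cv2.INTER_CUBIC)[:600])
i=cv2.imread('pics/w14.png'); cv2.imwrite('pics/z14b.png',cv2.resize(i[120:320,170:350],None,fx=3,fy=3,interpolation=cv2.INTER_CUBIC)[:600])
E
```

```text
t: 16.6
tcp_pos: [0.5465, -0.0178, 0.0548]
orientation: [-179.3, -0.4, -92.4]
ft_force: [0.9, -0.3, 1.2]
width: 0.499
```

View pics/z14.png

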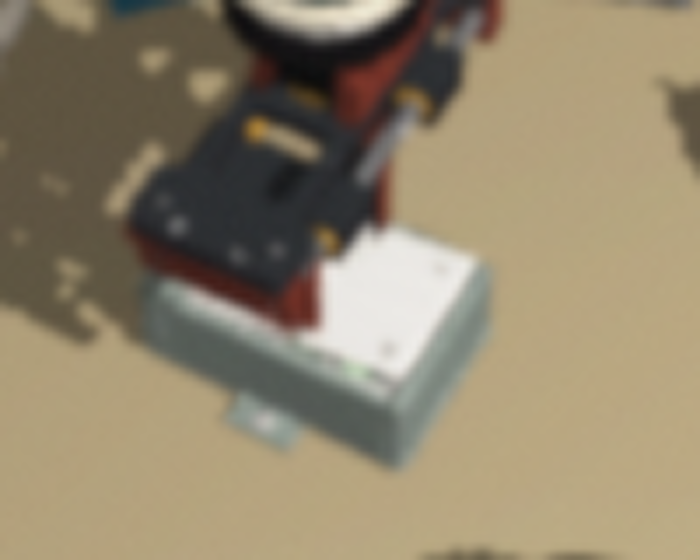

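View pics/z14b.png

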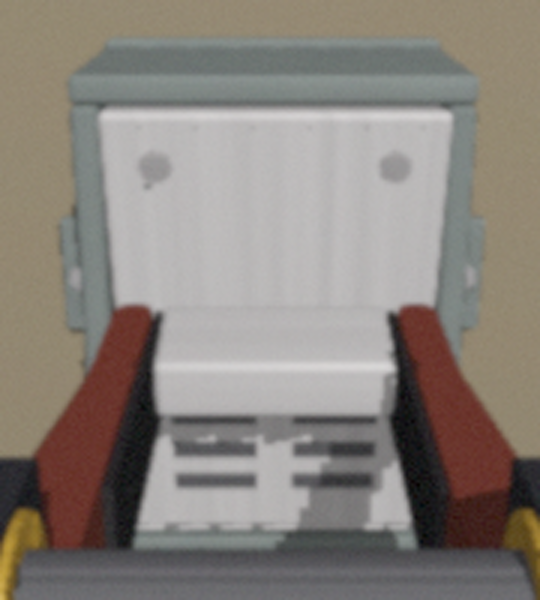

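```bash
python3 - <<'E'
from rel import *
z=np.array([[98,110],[453,110],[100,124],[451,124],[153,366],[397,366],[160,312],[390,312]])
rel('w14',np.array([170,120])+(z+.5)/3-.5)
s=load('w14')
for p in ([51.5,33.5,46],[51.5,-33.5,46],[57.5,39.5,46],[57.5,-39.5,46],[-41.5,0,52]):
    w=R.from_euler('Z',-2.45,degrees=True).apply(np.array(p)*.001)+[.5441,-.0176,0]
    print(p,np.round((w2px(s,w)[0]-[170,120]+.5)*3-.5))
E
```

```text
[ 0.5462 -0.018   0.0471 -2.5108  7.232 ] [[1.2, 0.7], [-1.4, 0.9], [-0.7, -1.6], [0.6, -1.4], [-0.3, 1.1], [0.6, 1.0], [1.3, -0.4], [-1.4, -0.4]]
edge [-47.4  -0.2  40.8] back [51.8 -0.4 53.4] rib [ 4.4 -0.3 61.5] tcp [ 2.3 -0.1 54.9] [ 0.6 -0.1 -0.8]
[51.5, 33.5, 46] [ 99. 106.]
[51.5, -33.5, 46] [447. 106.]
[57.5, 39.5, 46] [66. 75.]
[57.5, -39.5, 46] [481.  75.]
[-41.5, 0, 52] [273. 537.]
```

```bash
python3 -m creep '[[[0,0.02,0,0,30],[0,0.04,0,0,30],[0,0.04,0.03,0,30],[0,0.035,0.06,0,30],[0,0.035,0.085,0,30],[0,0.035,0.085,0,30]]]' 12; python3 - <<'E'
from h import *
snap('wrist','w15');snap('scene','s15')
i=cv2.imread('pics/s15.png'); cv2.imwrite('pics/z15.png',cv2.resize(i[170:250,200:300],None,fx=7,fy=7,interpolation=cv2.INTER_CUBIC)[:600])
i=cv2.imread('pics/w15.png'); cv2.imwrite('pics/z15b.png',cv2.resize(i[120:320,170:350],None,fx=3,fy=3,interpolation=cv2.INTER_CUBIC)[:600])
E
```

```text
t: 17.45
tcp_pos: [0.5441, -0.0178, 0.0496]
orientation: [-179.4, -0.4, -92.4]
ft_force: [1.2, 0.3, 0.6]
width: 0.498
```

View pics/z15.png

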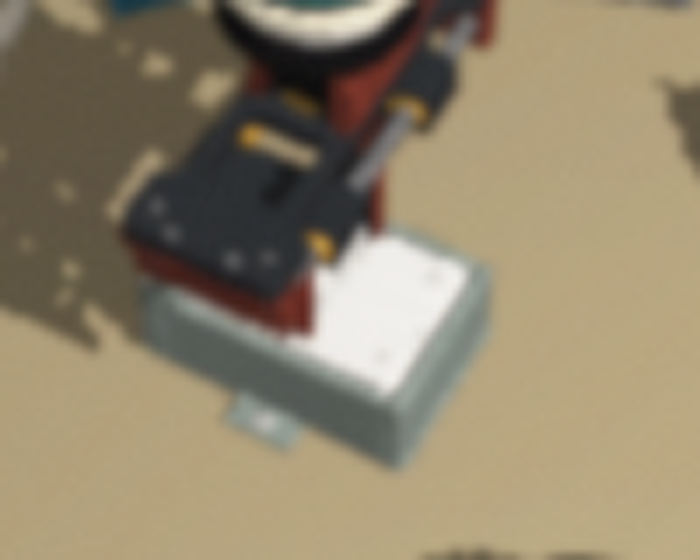

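View pics/z15b.png

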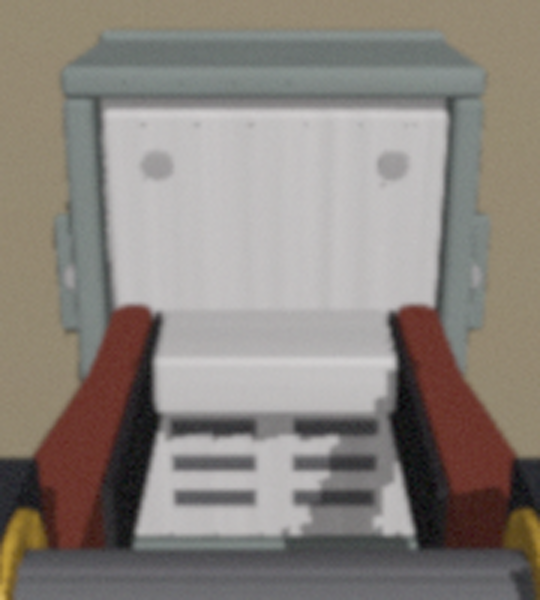

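```bash
python3 -m creep '[[[0,0,0.01,0,54],[0,0,0.01,0,54],[0,0,0.01,0,54],[0,0,-0.15,0,54],[0,0,-0.6,0,54],[0,0.3,-1.3,0,54],[0,0.6,-1.5,0,54],[0,0.6,-1.5,0,20],[0,0.6,-1.5,0,0]]]' 12; python3 - <<'E'
from h import *
snap('wrist','w16');snap('scene','s16')
i=cv2.imread('pics/s16.png'); cv2.imwrite('pics/z16.png',cv2.resize(i[170:250,200:300],None,fx=7,fy=7,interpolation=cv2.INTER_CUBIC)[:600])
E
```

```text
t: 18.68
tcp_pos: [0.5076, -0.0156, 0.1392]
orientation: [-179.3, -0.4, -92.4]
ft_force: [-0.5, 0.0, -0.2]
width: 0.426
```

View pics/z16.png

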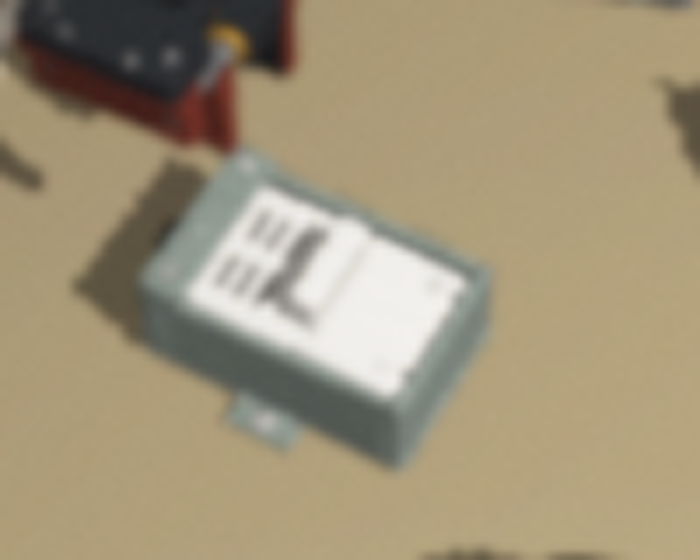

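View pics/w16.png

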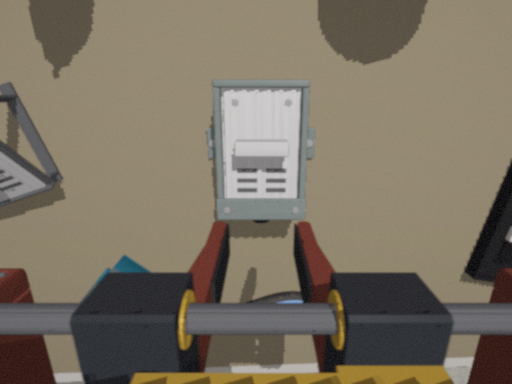

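```bash
python3 - <<'E'
from h import *
i=cv2.imread('pics/w16.png'); cv2.imwrite('pics/z16b.png',cv2.resize(i[75:225,200:325],None,fx=4,fy=4,interpolation=cv2.INTER_CUBIC)[:600])
E
```

```text
(no output)
```

View pics/z16b.png

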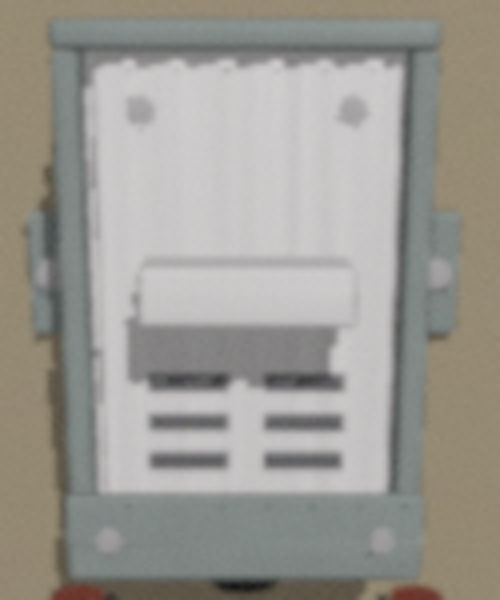

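```bash
python3 - <<'E'
from h import *
s=load('w16'); st=env.read_state(); print(st['tcp_pos'],st['width'])
w=px2w(s,200+248.5/4-.5,75+294.5/4-.5,.062); 
print(w, R.from_euler('Z',-2.45,degrees=True).inv().apply(w-[.5441,-.0176,0])*1000)
print('tool',R.from_euler('xyz',st['orientation'],degrees=True).inv().apply(w-st['tcp_pos'])/.06)
E
```

```text
[ 0.5074781  -0.01559682  0.13861073] 0.33315070935900626
[ 0.54894101 -0.01820998  0.062     ] [ 4.86266498 -0.40248042 62.        ]
tool [ 0.00596376 -0.67868237  1.28418615]
```

```bash
python3 -m creep '[[[0.006,-0.4,0,0,0],[0.006,-0.7,0.2,0,0],[0.006,-0.7,0.7,0,0],[0.006,-0.7,1.1,0,0],[0.006,-0.7,1.22,0,0],[0.006,-0.7,1.25,0,0],[0.006,-0.7,1.27,0,0],[0.006,-0.7,1.28,0,0]]]' 10;  python3 -m creep '[[[0,0,0.01,0,0],[0,0,0.02,0,0],[0,0,0.02,0,0]]]' 10
```

```text
t: 19.77
tcp_pos: [0.5509, -0.0184, 0.063]
orientation: [-179.3, -0.4, -92.4]
ft_force: [-0.3, 0.1, 0.5]
width: 0.009
t: 20.15
tcp_pos: [0.5513, -0.0184, 0.0624]
orientation: [-179.2, -0.4, -92.4]
ft_force: [0.1, 0.4, 5.0]
width: 0.004
```

```bash
python3 -m creep '[[[0,0,0.015,0,0],[0,0,0.03,0,0],[0,0,0.03,0,0]]]' 10; python3 -m creep '[[[0,0,-0.2,0,0],[0,0,-0.8,0,0],[0,0.5,-1.6,0,0],[0,1.0,-2.0,0,0],[0,1.0,-2.0,0,0]]]' 10; python3 - <<'E'
from h import *
snap('wrist','w17');snap('scene','s17');snap('top','t17')
i=cv2.imread('pics/w17.png'); cv2.imwrite('pics/z17b.png',cv2.resize(i[20:220,180:345],None,fx=3,fy=3,interpolation=cv2.INTER_CUBIC)[:600])
E
```

```text
t: 20.52
tcp_pos: [0.5514, -0.0184, 0.0622]
orientation: [-179.2, -0.4, -92.4]
ft_force: [-4.8, 0.4, 17.9]
width: 0.004
t: 21.15
tcp_pos: [0.4892, -0.0149, 0.1833]
orientation: [-179.1, -0.4, -92.4]
ft_force: [0.7, 0.1, -0.5]
width: 0.007
```

View pics/s17.png

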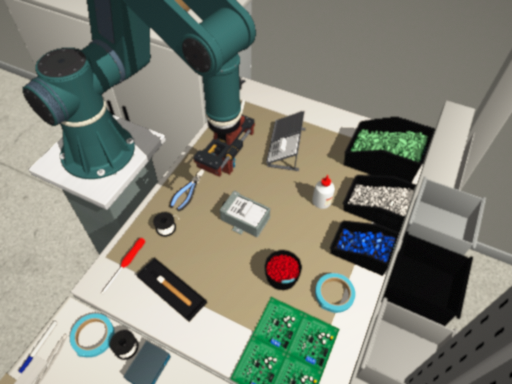

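View pics/w17.png

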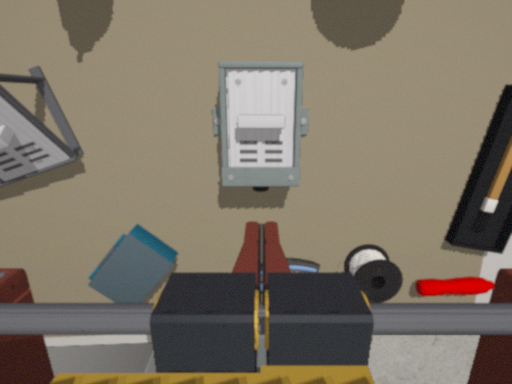

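View pics/t17.png

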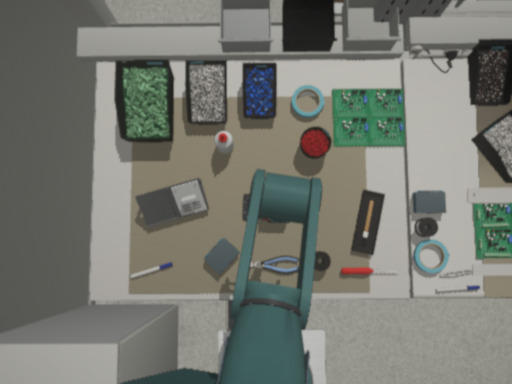

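```bash
python3 -c "
from station import env
print(env.sign_off())"
```

```text
the job is handed in; nothing more can be done
None
```

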